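Check-weigh a pair of plugs on the spring scale

TASK

Stand the thicker of the two loose plugs upright in the empty front pocket of the weighing carrier, then hang the carrier by its bail on the hook of the spring scale. Ease the weight onto the hook slowly and let go only when the spring carries it all, so that the pointer neither drops, springs back nor is pushed past full scale, and leave the carrier hanging level and still with both plugs in it. Do not tip the carrier or disturb the other things on the worktop.

Things in the scene. Friction and masses are not known exactly. Their poses are not given: they have to be found in the camera images.
- thick_plug: The thicker loose plug: plain yellowish metal upright cylinder with small bores in its top, 30 mm diameter, 45 mm tall, about 0.04 kg; origin at the centre of its underside. It stands on the worktop on the left. To clear the pocket walls when it is set down, grip only its upper 29 mm.
- thin_plug: The other loose plug, same look but 22 mm diameter, 45 mm tall: a bystander to leave alone. Origin at the centre of its underside.
- carried_plug: A 26 mm diameter, 45 mm tall plug (about 0.04 kg) that already stands in the rear (+x) pocket of the carrier. Origin at the centre of its underside.
- carrier: Weighing carrier, loose, empty 0.18 to 0.58 kg (unknown): aluminium strip 196 (its x) x 56 (its y) x 4 mm with a square pocket (36 mm inside, walls 3 mm, floor at z = 4 mm, wall tops at z = 18 mm) centred at x = -75 and at +75 mm, and a steel bail with a black grip block over its middle. Origin at the centre of the underside, x along the strip, z up; the -x end faces the robot.
- front_pocket (a point): Centre of the floor of the carrier's empty pocket (the -x end); it moves with the carrier.
- grip_block (a point): Point on the axis of the grip block, 18 mm under its top and 162 mm over the carrier's underside. The block is 16 mm (carrier's x) by 20 mm (y), upright on the bail's peak, from z = 118 to 180 mm of the carrier. Held here from straight above, the carrier stays about level.
- eye (a point): Underside of the bail's peak, which hangs in the hook: 112 mm over the carrier's underside, 50 mm below point grip_block. The bail is 8 mm round bar in the carrier's y-z plane: legs at y = -26 and +26 mm (44 mm clear between) rise to z = 96 mm and meet in an inverted V; the window below is open down to z = 8 mm.
- scale: Spring scale, fixed to the worktop: grey post 322 mm high with a white graduated plate, and a sprung slide with pointer and hook before it. Origin on the worktop straight below the hook's seat; x points from the seat to the post (plate's front at x = 164 mm, slide's front at 147 mm, foot from x = 140 to 215 mm, 90 mm wide), z up.
- hook_seat (a point): Top of the 8 mm hook bar in its shallow V seat, 254 mm over the worktop unloaded; moves with the hook. The bar lies along the scale's x: it rises 6 mm within 15 mm toward the post, then runs level; in front it rises to a tip 24 mm before the seat, top 22 mm above this point. Thread the bail over the tip from the front (along scale's +x, bail plane across the bar), then lower it.
- scale_hook (a joint): Travel of hook and pointer in m: 0 unloaded (up), grows downward, stop at 0.115, full scale 0.105. Spring 50 N/m after a preload of 2.0 N, lightly damped: let go out of balance, it bobs for about 1 s. The loaded carrier settles between 0.010 and 0.090, depending on its unknown weight.
- screwdriver: Small screwdriver, 178 mm long, lying across at the front of the worktop: a bystander. Origin at the centre of its underside.
- ring: Flat metal ring, 75 mm diameter, 12 mm high, lying near the front: a bystander. Origin at the centre of its underside.
- tape_black: Roll of tape, 62 mm diameter, 19 mm high, lying at the back: a bystander. Origin at the centre of its underside.

How it is judged:
On the way, in this order (a step that is already met when the one before it is completed fails the run):
1. the thick plug stands upright in the front pocket of the carrier, let go (x of thick_plug in the frame of carrier between -0.087 and -0.063 m and y of thick_plug in the frame of carrier between -0.012 and 0.012 m and z of thick_plug in the frame of carrier between -0.002 and 0.012 m and angle between the z axis of thick_plug and the z axis of carrier, either way round below 0.2 rad and not (contact force between the fingers and carrier above 0.05 N) and not (contact force between the fingers and thick_plug above 0.05 N)), for 0.2 s.
2. the carrier hangs on the hook by its bail, let go, with both plugs in it (all of step 1 and distance between eye and hook_seat below 0.012 m and contact force between carrier and scale_hook above 1.5 N and height (world z) of carrier above 0.02 m and angle between carrier's own z axis and vertical below 0.25 rad and distance between carried_plug and carrier below 0.088 m and x of carried_plug in the frame of carrier above 0.063 m and z of carried_plug in the frame of carrier below 0.012 m), for 0.3 s.
At the end, for the whole second after the job is handed in: The carrier hangs at rest and level (0.25 rad), let go, bail peak within 12 mm of the hook seat, clear of the worktop, pointer still; the thick plug stands upright in its front pocket (12 mm, 0.2 rad, on the floor to 8 mm), the carried plug in the rear one (all of step 2 and linear speed of carrier below 0.04 m/s and velocity of joint scale_hook between -0.02 and 0.02 m/s); the robot touches nothing.
It fails at once if the hook moves faster than 0.07 m/s, down (load dropped or let go too early) or up (pushed down, then let go) (velocity of joint scale_hook above 0.07 m/s or velocity of joint scale_hook below -0.07 m/s).
It fails at once if the pointer is pushed past full scale (0.105 m) (value of joint scale_hook above 0.105 m).
It fails at once if the carrier and the hook press on each other with more than 15 N (contact force between carrier and scale_hook above 15 N).
It fails at once if the carrier is tipped by more than 0.5 rad (angle between carrier's own z axis and vertical above 0.5 rad).
It fails at once if a bystander (thin plug, screwdriver, ring, roll of tape) is moved by more than 30 mm (distance of any of thin_plug, screwdriver, ring, tape_black from where it was at the start of the episode above 0.03 m).
It also fails if it takes over 72 s, if anything falls off the work surface, if the arm or the gripper's body presses on something with over 40 N, if the wrist force passes 120 N, or if a joint passes its speed limit or range.

ROBOT

A 7-joint arm with a two-finger parallel gripper is mounted at the origin on a cart in front of the work surface, level with it; the furniture and walls round the work are solid. World frame = base frame: x ahead of the robot, y to its left, z up, the work surface at z = 0. Lengths are in m, angles in rad, forces in N, time in s.
With the tool pointing down it reaches from about 0.425 to 0.95 m from the base axis. Payload 4.7 kg.
Tool frame: the origin (TCP) lies on the centre line of the jaws, within the pads' length; the fingertips stand robot.nose_length ahead of it and the grasp point (between the pads) lies 8 mm behind it (robot.nose_length is the distance from the TCP to the fingertips, in m); z points along the fingers, x is the direction in which the jaws open and shut, and the axes are right-handed (so a half turn about z gives the same grasp; the last joint's range is limited). The gripper opens to 85 mm and grips with 20 to 120 N. Pads are 22 mm wide; open, the fingers measure 114 mm over their backs; the gripper's body (76 mm by 85 mm) begins 54 mm behind the grasp point. The pads swing forward as they close: fully open they stand 13 mm farther back than shut.
Start: joints at [-1.364, 0.469, -0.049, 1.532, 0.024, 1.141, -0.082], TCP at [0.158, 0.656, 0.242] pointing down, gripper open.
Joint ranges: [-2.59, 2.59], [-0.33, 1.99], [-1.39, 1.29], [0.1, 2.45], [-1.04, 4.18], [0.21, 1.99], [-2.66, 2.66]. Speed limits (rad/s): [2.57, 2.57, 3.14, 3.14, 3.14, 3.14, 3.14].

INTERFACE

Orientations are given as [roll, pitch, yaw] about the fixed x, y, z axes, in that order (R = Rz(yaw) Ry(pitch) Rx(roll)).
In Python, from plant import robot gives the robot as it stands. Calls block until the motion is done:
- robot.goto(position, orientation): joint-space move of the TCP to a pose.
- robot.move_straight(position, vel=0.15, attitude=None, contact_N=None): straight line of the TCP; attitude=None keeps the orientation; vel is the mean speed in m/s. With contact_N (N) it stops when the force on the tool has changed by that much, and returns True; else False.
- robot.move_joints(angles): joint-space move.
- robot.grip(opening, strength=None): opening from 0.0 (shut) to 1.0 (fully open); strength is the grip in N (None keeps the last); returns when the fingers have stopped.
- robot.sleep(seconds).
- robot.inverse_kinematics(position, orientation): joint angles nearest the present ones, or None.
- robot.sense(): the state.
- robot.grab_frame(name): name is "side" or "top" or "wrist"; returns a dict with "image" (420x560x3 uint8, red, green, blue), "range_z" (420x560 float32, m along the optical axis (not along the pixel's ray), 0 where there is no reading), "fx", "fy", "cx", "cy" (pixels), "dist_coeffs" ([k1, k2, p1, p2, k3] as OpenCV has them; the pictures are not rectified), "R" (3x3) and "t" (3): a world point X has camera coordinates R X + t. Camera axes: x right, y down, z forward; pixel columns grow to the right and rows downward; lengths in m; the calibration is good to about 2 mm. A picture is of the moment at which its call begins.
A pose or a line that the arm cannot do raises robot.IKError and nothing moves.
- robot.close_job(): hands the job in, once; it reports no verdict.
The state is a dict: "t": time; "joint_pos": joint angles; "joint_velocities": joint speeds; "effort": joint torques, N m; "tcp_pos": TCP position; "tcp_rot": TCP orientation; "wrist_force": force on the tool from outside, world axes, zero at the start; "torque": the same for the moment, N m; "opening": opening from 0.0 (shut) to 1.0 (fully open).
Only numpy, scipy, OpenCV 4.12 (cv2) and the standard library are available. Lean on these libraries where they do the work, as an engineer would, in place of code of your own. Each camera call takes 0.05 s, during which the arm holds its last target.

## Working session

There is one attempt and no reset: what is moved stays moved. The work goes in short steps, each a Python script; the robot and the scene stay as the last script left them, time stands still between calls to the robot, and variables do not carry over. Pictures are saved under pics/ and viewed, and the job is handed in when it is done.

```bash
ls; mkdir -p pics; python3 - <<'E'
from plant import robot
import cv2, numpy as np, pickle
s=robot.sense(); print({k:np.round(v,3) for k,v in s.items()}, robot.nose_length)
for n in ["side","top","wrist"]:
    f=robot.grab_frame(n); pickle.dump(f,open(f"pics/{n}0.pkl","wb"))
    cv2.imwrite(f"pics/{n}0.png",f["image"][:,:,::-1])
    print(n,f["fx"],f["cx"],f["cy"],f["dist_coeffs"],np.round(f["R"],3).tolist(),np.round(f["t"],3), np.round(-f["R"].T@f["t"],3))
E
```

```text
pics
{'t': np.float64(0.0), 'joint_pos': array([-1.364,  0.469, -0.049,  1.534,  0.024,  1.141, -0.082]), 'joint_velocities': array([ 0.002, -0.002, -0.001,  0.001,  0.001, -0.001, -0.   ]), 'effort': array([-0.0000e+00, -5.1032e+01, -4.7000e-02, -2.3771e+01,  1.1000e-02,
        8.0000e-03,  0.0000e+00]), 'tcp_pos': array([0.158, 0.656, 0.241]), 'tcp_rot': array([3.142e+00, 2.000e-03, 1.335e+00]), 'wrist_force': array([-0.155, -1.198, -0.694]), 'torque': array([-0.039,  0.011,  0.02 ]), 'opening': np.float64(0.998)} 0.011
side 392.5496454838395 286.58382377476596 211.64236942122295 [-0.016321  0.        0.        0.        0.      ] [[-0.998, -0.06, -0.015], [-0.024, 0.604, -0.797], [0.057, -0.795, -0.604]] [0.552 0.207 1.049] [0.496 0.742 0.808]
top 449.19590665312944 278.77522751433366 209.80042957069094 [-0.00071259  0.          0.          0.          0.        ] [[-0.029, -1.0, -0.003], [-0.996, 0.029, -0.086], [0.086, 0.0, -0.996]] [-0.06   0.575  1.368] [ 0.453 -0.077  1.413]
wrist 305.8583218193919 281.64613224947476 217.3609385198458 [-0.05908587  0.          0.          0.          0.        ] [[0.234, 0.972, -0.002], [0.925, -0.222, 0.307], [0.298, -0.073, -0.952]] [-0.674 -0.041  0.38 ] [0.082 0.674 0.373]
```

View pics/side0.png

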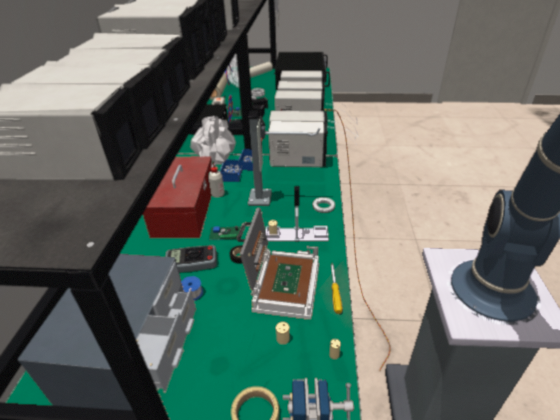

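View pics/top0.png

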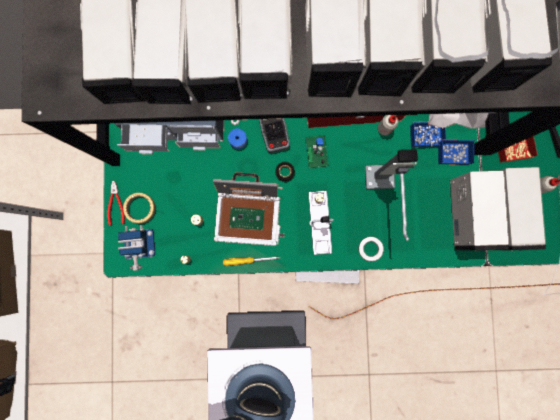

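View pics/wrist0.png

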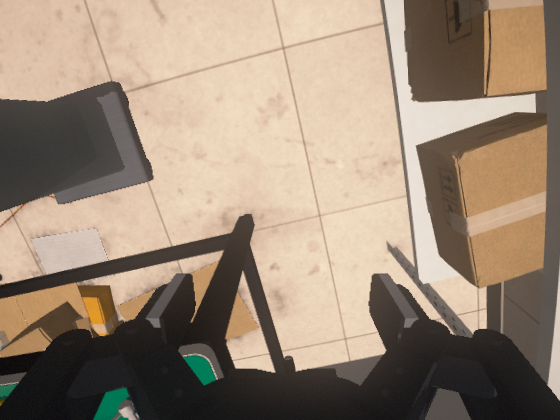

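The top view shows the thick plug near (196,220), the thin plug near (185,260), the carrier at about (320,222) and the hook bar from about (404,170) to (407,238). The screwdriver is at (250,261) and the ring at (371,248). I'll enlarge the view and measure.

```bash
cat > h.py <<'E'
import cv2, numpy as np, pickle
def ray(f,uv):
    K=np.array([[f["fx"],0,f["cx"]],[0,f["fy"],f["cy"]],[0,0,1]])
    p=cv2.undistortPoints(np.array([[uv]],float),K,np.array(f["dist_coeffs"],float))[0,0]
    R=np.array(f["R"]);t=np.array(f["t"])
    return -R.T@t, R.T@np.array([p[0],p[1],1.0])
def onplane(f,uv,z):
    c,d=ray(f,uv); return c+d*(z-c[2])/d[2]
def atdepth(f,uv):
    c,d=ray(f,uv); u,v=int(round(uv[0])),int(round(uv[1])); return c+d*f["range_z"][v,u]
def proj(f,X):
    K=np.array([[f["fx"],0,f["cx"]],[0,f["fy"],f["cy"]],[0,0,1]])
    R=np.array(f["R"]);t=np.array(f["t"])
    p,_=cv2.projectPoints(np.array(X,float).reshape(-1,1,3),cv2.Rodrigues(R)[0],t,K,np.array(f["dist_coeffs"],float)); return p[:,0]
def cloud(f):
    h,w=f["range_z"].shape; K=np.array([[f["fx"],0,f["cx"]],[0,f["fy"],f["cy"]],[0,0,1]])
    g=np.stack(np.meshgrid(np.arange(w),np.arange(h)),-1).reshape(-1,1,2).astype(float)
    p=cv2.undistortPoints(g,K,np.array(f["dist_coeffs"],float))[:,0]
    z=f["range_z"].reshape(-1,1).astype(float)
    R=np.array(f["R"]);t=np.array(f["t"])
    P=(np.hstack([p*z,z])-t)@R; P[z[:,0]==0]=np.nan
    return P.reshape(h,w,3)
def crop(img,x0,y0,x1,y1,s,name):
    cv2.imwrite(name,cv2.resize(img[y0:y1,x0:x1,::-1],None,fx=s,fy=s,interpolation=cv2.INTER_CUBIC))
E
python3 - <<'E'
from h import *
f=pickle.load(open("pics/top0.pkl","rb"))
crop(f["image"],290,130,430,270,4.2,"pics/tcrop.png")
g=pickle.load(open("pics/side0.pkl","rb"))
crop(g["image"],200,100,360,260,3.7,"pics/scrop.png")
# plugs by colour+height
C=cloud(f); im=f["image"].astype(int)
hsv=cv2.cvtColor(f["image"],cv2.COLOR_RGB2HSV)
for (u,v) in [(196,220),(185,260),(320,198)]:
    sub=C[v-14:v+14,u-14:u+14].reshape(-1,3)
    m=(sub[:,2]>0.035)&(sub[:,2]<0.06)
    print((u,v),m.sum(),np.round(np.nanmin(sub[m],0),4),np.round(np.nanmax(sub[m],0),4),np.round(np.mean(sub[m],0),4))
# tall things around scale & carrier
for name,(x0,x1,y0,y1) in {"carrier":(0.35,0.65,-0.25,-0.1),"scale":(0.35,0.8,-0.5,-0.27)}.items():
    P=C.reshape(-1,3); m=(P[:,0]>x0)&(P[:,0]<x1)&(P[:,1]>y0)&(P[:,1]<y1)
    for a,b in [(0.1,0.2),(0.2,0.24),(0.24,0.3),(0.3,0.36)]:
        q=P[m&(P[:,2]>a)&(P[:,2]<b)]
        if len(q): print(name,a,b,len(q),np.round(q.min(0),3),np.round(q.max(0),3))
E
```

```text
(196, 220) 75 [0.5383 0.165  0.0357] [0.5663 0.193  0.0524] [0.5513 0.1788 0.0449]
(185, 260) 42 [0.4212 0.2049 0.0351] [0.4395 0.2277 0.0505] [0.4309 0.2156 0.0448]
(320, 198) 58 [ 0.5952 -0.2126  0.0397] [ 0.6197 -0.1876  0.0561] [ 0.6071 -0.1998  0.0487]
carrier 0.1 0.2 79 [ 0.525 -0.231  0.1  ] [ 0.542 -0.178  0.186]
scale 0.1 0.2 110 [ 0.658 -0.411  0.102] [ 0.686 -0.365  0.197]
scale 0.2 0.24 49 [ 0.658 -0.391  0.2  ] [ 0.683 -0.366  0.24 ]
scale 0.24 0.3 467 [ 0.468 -0.428  0.241] [ 0.685 -0.366  0.299]
scale 0.3 0.36 242 [ 0.659 -0.42   0.314] [ 0.69  -0.372  0.327]
```

View pics/tcrop.png

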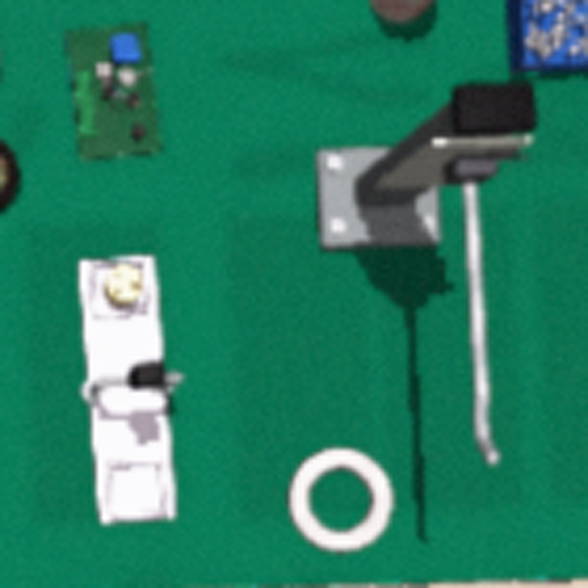

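View pics/scrop.png

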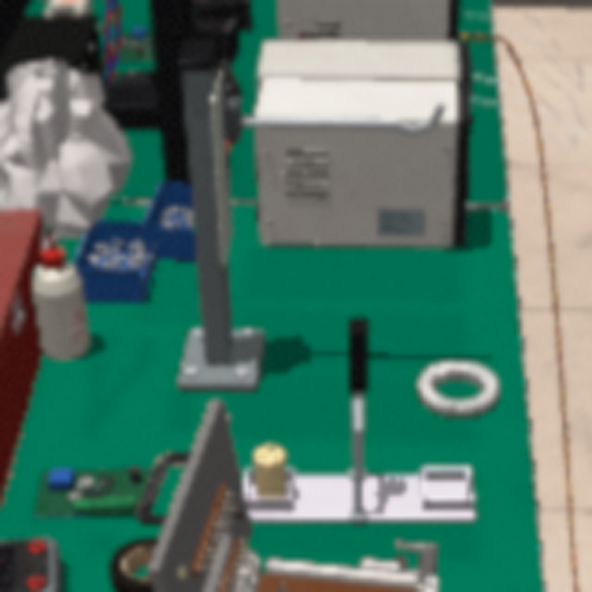

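```bash
python3 - <<'E'
from h import *
f=pickle.load(open("pics/top0.pkl","rb")); g=pickle.load(open("pics/side0.pkl","rb"))
S=lambda u,v:(290-0.5+(u+.5)/4.2,130-0.5+(v+.5)/4.2)
cs=[onplane(f,S(*p),0.004) for p in [(80,259),(156,256),(176,519),(102,522)]]
cs=np.array(cs); print(np.round(cs,4)); 
print("len",np.linalg.norm(cs[0]-cs[3]),np.linalg.norm(cs[1]-cs[2]),"w",np.linalg.norm(cs[0]-cs[1]),np.linalg.norm(cs[2]-cs[3]))
d=(cs[0]+cs[1]-cs[2]-cs[3]); print("yaw",np.arctan2(d[1],d[0]),"c",cs.mean(0))
# white mask rect
hsv=cv2.cvtColor(f["image"],cv2.COLOR_RGB2HSV)
C=cloud(f)
m=(hsv[...,1]<60)&(hsv[...,2]>110)
m[:,:300]=0;m[:,345:]=0;m[:185]=0;m[258:]=0
m=m.astype(np.uint8); 
# rows: midpoints of mask away from bail/plug
pts=[]
for v in list(range(206,216))+list(range(233,254)):
    us=np.where(m[v])[0]
    if len(us)>10: a=onplane(f,(us.min()-.5,v),.004);b=onplane(f,(us.max()+.5,v),.004); pts.append((*((a+b)/2)[:2],np.linalg.norm(a-b)))
pts=np.array(pts); k=np.polyfit(pts[:,0],pts[:,1],1); print("slope yaw",k, np.round(pts[:,2],3))
# grip block dark blob top
C2=C.copy(); mm=(C[...,2]>0.165)&(C[...,2]<0.195)&(C[...,1]<-0.12)&(C[...,1]>-0.27)&(C[...,0]>.45)&(C[...,0]<.6)
print("block",mm.sum(),np.round(C[mm].mean(0),4),np.round(C[mm].min(0),4),np.round(C[mm].max(0),4))
# hook bar
mm=(C[...,2]>0.24)&(C[...,2]<0.29)&(C[...,1]<-0.32)&(C[...,1]>-0.48)&(C[...,0]>.4)&(C[...,0]<.66)
v,u=np.where(mm)
for r in range(168,242,3):
    s=(v==r)
    if s.any(): print(r,np.round(u[s].mean(),1),s.sum(),np.round(C[v[s],u[s]].mean(0),4), np.round(onplane(f,(u[s].mean(),r),.26),4))
E
```

```text
[[ 0.631  -0.1722  0.004 ]
 [ 0.6316 -0.2294  0.004 ]
 [ 0.4344 -0.2368  0.004 ]
 [ 0.4338 -0.1818  0.004 ]]
len 0.19743242042877748 0.1973082412624091 w 0.05720060986185825 0.05503002100351001
yaw 0.04273062133360103 c [ 0.53269601 -0.20504932  0.004     ]
slope yaw [ 0.04386998 -0.22736252] [0.057 0.057 0.057 0.06  0.06  0.06  0.06  0.06  0.06  0.057 0.06  0.059
 0.059 0.059 0.059 0.059 0.059 0.056 0.056 0.056 0.056 0.059 0.059 0.059
 0.059 0.059 0.059 0.059 0.059 0.059 0.053]
block 43 [ 0.5329 -0.202   0.179 ] [ 0.5254 -0.2112  0.1669] [ 0.5417 -0.1928  0.1861]
168 401.5 12 [ 0.65   -0.3939  0.2737] [ 0.6524 -0.3977  0.26  ]
171 401.0 13 [ 0.643  -0.3934  0.2694] [ 0.6446 -0.396   0.26  ]
174 401.0 3 [ 0.6365 -0.3953  0.2613] [ 0.6367 -0.3956  0.26  ]
177 401.0 3 [ 0.6288 -0.3951  0.2604] [ 0.6289 -0.3952  0.26  ]
180 401.5 4 [ 0.6214 -0.3968  0.2575] [ 0.621  -0.3961  0.26  ]
183 402.0 3 [ 0.6133 -0.3973  0.2587] [ 0.6131 -0.397   0.26  ]
186 402.0 3 [ 0.6051 -0.3962  0.2615] [ 0.6053 -0.3966  0.26  ]
189 402.0 3 [ 0.5976 -0.3964  0.2592] [ 0.5975 -0.3961  0.26  ]
192 402.0 3 [ 0
[... 308 characters left out ...]
 403.0 3 [ 0.5508 -0.3963  0.2599] [ 0.5508 -0.3963  0.26  ]
210 403.0 3 [ 0.543  -0.3958  0.2604] [ 0.543  -0.3959  0.26  ]
213 403.0 3 [ 0.5354 -0.3958  0.2588] [ 0.5353 -0.3954  0.26  ]
216 403.5 4 [ 0.5275 -0.3962  0.2603] [ 0.5275 -0.3963  0.26  ]
219 404.0 3 [ 0.5197 -0.3967  0.2617] [ 0.5198 -0.3972  0.26  ]
222 404.0 3 [ 0.5121 -0.3969  0.2597] [ 0.5121 -0.3968  0.26  ]
225 404.0 3 [ 0.5044 -0.3968  0.2583] [ 0.5044 -0.3964  0.26  ]
228 404.0 3 [ 0.4968 -0.3968  0.2571] [ 0.4967 -0.396   0.26  ]
231 404.0 3 [ 0.4891 -0.3967  0.2558] [ 0.489  -0.3956  0.26  ]
234 404.5 4 [ 0.4813 -0.3967  0.2591] [ 0.4813 -0.3964  0.26  ]
237 405.5 4 [ 0.4733 -0.3955  0.2712] [ 0.4735 -0.3986  0.26  ]
```

The measurements agree with the given sizes. The carrier comes out at (0.533,-0.205), yaw 0.043, with the block top at z≈0.18. The thick plug's top is at (0.552,0.179,0.045), and the hook bar lies along y≈-0.396 with its tip at x≈0.468. Next I'll check the seat position and the obstacles near the plug, then hover over it.

```bash
python3 - <<'E'
from h import *
from plant import robot
f=pickle.load(open("pics/top0.pkl","rb")); C=cloud(f); P=C.reshape(-1,3)
S=lambda u,v:(290-0.5+(u+.5)/4.2,130-0.5+(v+.5)/4.2)
print("foot",[np.round(onplane(f,S(*p),.008),4) for p in [(318,150),(320,246),(440,246)]])
m=(P[:,2]>.3)&(P[:,1]<-.33)&(P[:,1]>-.46)&(P[:,0]<.75)&(P[:,0]>.6)&(P[:,2]<.36); print("post top",P[m].min(0),P[m].max(0))
m=(P[:,0]>.5)&(P[:,0]<.62)&(P[:,1]>.05)&(P[:,1]<.155)&(P[:,2]>.01); print("box near",P[m][:,1].max(),P[m][:,2].max())
q=robot.goto([.552,.179,.20],[np.pi,0,np.pi/2])
f=robot.grab_frame("wrist"); pickle.dump(f,open("pics/w1.pkl","wb")); cv2.imwrite("pics/w1.png",f["image"][:,:,::-1])
print(robot.sense()["t"],robot.sense()["tcp_pos"],robot.sense()["wrist_force"])
E
```

```text
foot [array([ 0.7079, -0.354 ,  0.008 ]), array([ 0.635 , -0.3522,  0.008 ]), array([ 0.6324, -0.4421,  0.008 ])]
post top [ 0.65896465 -0.4197439   0.31396206] [ 0.69003662 -0.37177166  0.32681859]
box near 0.12367854079001056 0.16251011836673326
2.4167 [0.55176055 0.18028806 0.19997527] [ 0.07846967 -0.02975439  0.18725099]
```

View pics/w1.png

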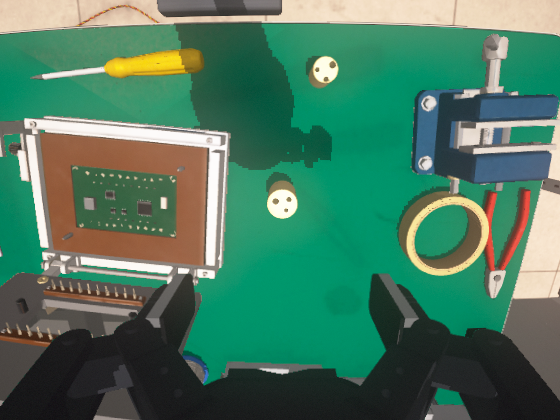

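In the wrist view the thick plug's top is at about (282,204), well clear of the box on the left (edge u≈228). The thin plug is at (322,70). I'll refine with a mask and grip.

```bash
python3 - <<'E'
from h import *
from plant import robot
f=pickle.load(open("pics/w1.pkl","rb"))
C=cloud(f); m=((abs(C[...,2]-.045)<.004)).astype(np.uint8); m[:, :245]=0; m[:,345:]=0; m[250:]=0; m[:150]=0
cs,_=cv2.findContours(m,cv2.RETR_EXTERNAL,cv2.CHAIN_APPROX_NONE)
c=max(cs,key=cv2.contourArea); (u,v),r=cv2.minEnclosingCircle(c); p=onplane(f,(u,v),.045)
e=onplane(f,(u+r,v),.045); print(u,v,r,p,"diam",2*np.linalg.norm(e-p))
M=cv2.moments(c); p2=onplane(f,(M['m10']/M['m00'],M['m01']/M['m00']),.045); print(p2)
x,y=(p[:2]+p2[:2])/2
assert abs(x-.552)<.005 and abs(y-.179)<.005
R=[np.pi,0,np.pi/2]
robot.grip(0.62,25)
robot.move_straight([x,y,.075],vel=.2)
robot.move_straight([x,y,.030],vel=.06)
robot.grip(0,25); s=robot.sense(); print(s["opening"],s["tcp_pos"],s["wrist_force"],s["t"])
robot.move_straight([x,y,.15],vel=.15)
f=robot.grab_frame("wrist"); pickle.dump(f,open("pics/w2.pkl","wb")); cv2.imwrite("pics/w2.png",f["image"][:,:,::-1])
s=robot.sense(); print(s["opening"],s["wrist_force"],s["t"])
E
```

```text
281.6481628417969 203.0 15.351937294006348 [0.55197417 0.18032031 0.045     ] diam 0.02981161376470312
[0.55205988 0.1803167  0.045     ]
0.34275375106556116 [0.55237864 0.18046772 0.03052147] [-0.41915177  0.08547782  2.45217394] 4.8417
0.3423979950865611 [ 0.02723682  0.34453258 -0.76621249] 5.8417
```

View pics/w2.png

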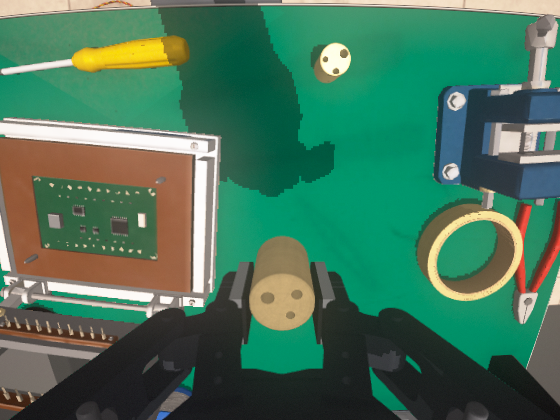

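The plug is held upright at (282,290) and the opening of 0.34 fits its 30 mm diameter. I'll carry it over at height and look at the carrier from beside it.

```bash
python3 - <<'E'
from h import *
from plant import robot
robot.move_straight([.552,.180,.27],vel=.25)
robot.goto([.47,-.08,.27],[np.pi,0,np.pi/2+.043])
robot.sleep(.2)
f=robot.grab_frame("wrist"); pickle.dump(f,open("pics/w3.pkl","wb")); cv2.imwrite("pics/w3.png",f["image"][:,:,::-1])
s=robot.sense(); print(s["opening"],s["tcp_pos"],s["wrist_force"],s["t"])
E
```

```text
0.3431973865833646 [ 0.47050725 -0.07891885  0.26981126] [-0.08100472 -0.53185193  0.37968832] 7.7833
```

View pics/w3.png

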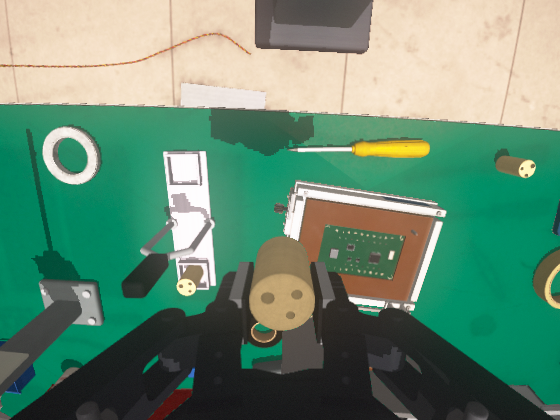

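The empty pocket shows at about (186,168), the bail legs at (173,222) and (213,222), and the carried plug at (188,287). I'll zoom in on the carrier.

```bash
python3 - <<'E'
from h import *
f=pickle.load(open("pics/w3.pkl","rb"))
crop(f["image"],155,140,225,300,3.7,"pics/w3c.png")
crop(f["image"],155,140,225,200,8,"pics/w3p.png")
E
```

```text
(no output)
```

View pics/w3p.png

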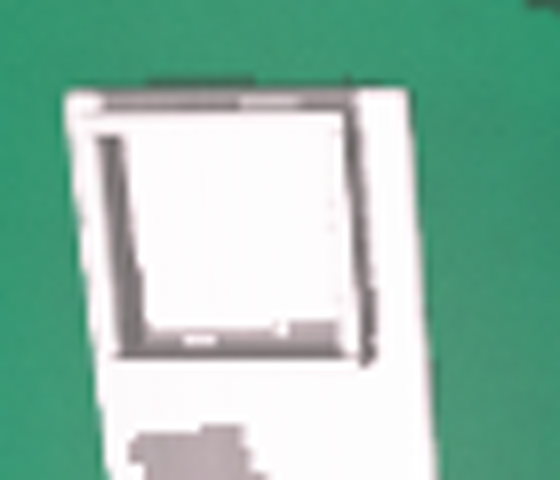

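```bash
python3 - <<'E'
from h import *
f=pickle.load(open("pics/w3.pkl","rb"))
S=lambda u,v:(155-0.5+(u+.5)/8,140-0.5+(v+.5)/8)
a=onplane(f,S(66,91),.004); b=onplane(f,S(409,89),.004)
l=onplane(f,S(104,440),.004); r=onplane(f,S(435,440),.004)
print(a,b,np.linalg.norm(a-b),l,r,np.linalg.norm(l-r))
mid=(a+b)/2; mid2=(l+r)/2; d=mid2-mid; yaw=np.arctan2(d[1],d[0]); print("yaw",yaw)
for yw in (.043,): print("pocket", mid[:2]+.023*np.array([np.cos(yw),np.sin(yw)]))
# inner walls at bottom (floor) approx
print("from top cam", np.array([.5327,-.2050])-.075*np.array([np.cos(.043),np.sin(.043)]))
C=cloud(f)
pl=C[275:298,178:198].reshape(-1,3); m=abs(pl[:,2]-.049)<.003; print("carried top",pl[m].mean(0),(pl[m].min(0)+pl[m].max(0))/2)
# inside walls: pocket floor corners
for p in [(145,326),(130,135),(340,120),(345,322)]: print(onplane(f,S(*p),.004))
# top inner wall edges: left wall inner top
print([onplane(f,S(*p),.018).round(4) for p in [(98,135),(118,355),(370,360),(350,95)]])
E
```

```text
[ 0.43810954 -0.23394075  0.004     ] [ 0.43570417 -0.17810777  0.004     ] 0.055884773186919375 [ 0.49592943 -0.2313589   0.004     ] [ 0.49352153 -0.17526367  0.004     ] 0.056146882731740504
yaw 0.04688773171183805
pocket [ 0.45988559 -0.20503556]
from top cam [ 0.45776933 -0.20822401]
carried top [ 0.60775969 -0.1982966   0.04889185] [ 0.60843385 -0.19791761  0.04853761]
[ 0.47616561 -0.22319349  0.004     ]
[ 0.44479359 -0.22385526  0.004     ]
[ 0.44108226 -0.18942768  0.004     ]
[ 0.47412168 -0.18972147  0.004     ]
[array([ 0.4432, -0.224 ,  0.018 ]), array([ 0.4781, -0.2229,  0.018 ]), array([ 0.4773, -0.1821,  0.018 ]), array([ 0.4355, -0.184 ,  0.018 ])]
```

```bash
python3 - <<'E'
from h import *
from plant import robot
robot.move_straight([.455,-.115,.16],vel=.2)
robot.sleep(.2)
f=robot.grab_frame("wrist"); pickle.dump(f,open("pics/w4.pkl","wb")); cv2.imwrite("pics/w4.png",f["image"][:,:,::-1])
crop(f["image"],120,80,260,230,4,"pics/w4c.png")
s=robot.sense(); print(s["tcp_pos"],s["t"])
E
```

```text
[ 0.45584263 -0.11473812  0.16095212] 8.7667
```

View pics/w4c.png

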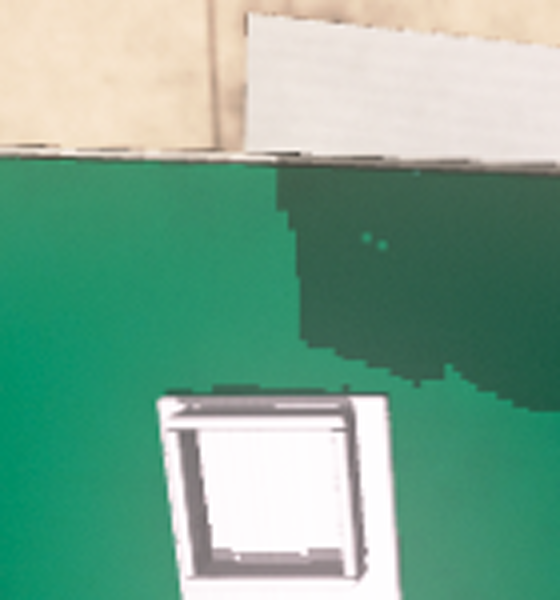

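```bash
python3 - <<'E'
from h import *
f=pickle.load(open("pics/w4.pkl","rb"))
S=lambda u,v:(120-0.5+(u+.5)/4,80-0.5+(v+.5)/4)
P=lambda u,v,z:onplane(f,S(u,v),z)
a=P(157,398,.004);b=P(388,394,.004);print("strip front",a,b,np.linalg.norm(a-b),(a+b)/2+.023*np.array([.999,.043,0]))
l=P(183,598,.004);r=P(401,598,.004);print("mid y lower",l,r,np.linalg.norm(l-r),(l+r)/2)
F=P(255,430,.018);B=P(268,578,.018);L=P(185,505,.018);Ro=P(352,490,.018)
print("front in",F,"rear in",B,"left in",L,"right outer",Ro, "x mid",(F+B)[0]/2,"y mid",(L[1]+Ro[1]-.003)/2)
E
```

```text
strip front [ 0.43847547 -0.23409866  0.004     ] [ 0.43530572 -0.17803468  0.004     ] 0.056153514424237536 [ 0.4598676  -0.20507767  0.004     ]
mid y lower [ 0.489716   -0.23146075  0.004     ] [ 0.4871896  -0.17583398  0.004     ] 0.05568411489939311 [ 0.4884528  -0.20364737  0.004     ]
front in [ 0.44215494 -0.20610666  0.018     ] rear in [ 0.4782393  -0.20493519  0.018     ] left in [ 0.46087045 -0.22375073  0.018     ] right outer [ 0.45554283 -0.18402217  0.018     ] x mid 0.4601971182678156 y mid -0.20538645049152376
```

Both wrist views put the pocket at (0.460,-0.205), with a measured inner width of 36.1 mm. I'll place the plug there.

```bash
python3 - <<'E'
from h import *
from plant import robot
x,y=.460,-.2052
robot.move_straight([x,y,.16],vel=.15)
robot.move_straight([x,y,.062],vel=.12)
robot.sleep(.2); s=robot.sense(); print(s["tcp_pos"])
c=robot.move_straight([x,y,.034],vel=.03,contact_N=2.5)
s=robot.sense(); print(c,s["tcp_pos"],s["wrist_force"],s["t"])
E
```

```text
[ 0.46044399 -0.205342    0.06266724]
True [ 0.45967805 -0.2050745   0.03446969] [0.08729888 0.06927718 4.07828385] 11.55
```

Contact came at TCP z=0.0345, which is the floor height I expected. Releasing.

```bash
python3 - <<'E'
from h import *
from plant import robot
robot.grip(0.5)
robot.move_straight([.460,-.2052,.10],vel=.08)
robot.move_straight([.460,-.2052,.29],vel=.25)
robot.sleep(.2)
f=robot.grab_frame("wrist"); pickle.dump(f,open("pics/w5.pkl","wb")); cv2.imwrite("pics/w5.png",f["image"][:,:,::-1])
s=robot.sense(); print(s["tcp_pos"],s["wrist_force"],s["opening"],s["t"])
E
```

```text
[ 0.45948063 -0.20499992  0.28873728] [0.46460273 1.0477177  0.02560996] 0.4980201393621138 13.9667
```

View pics/w5.png

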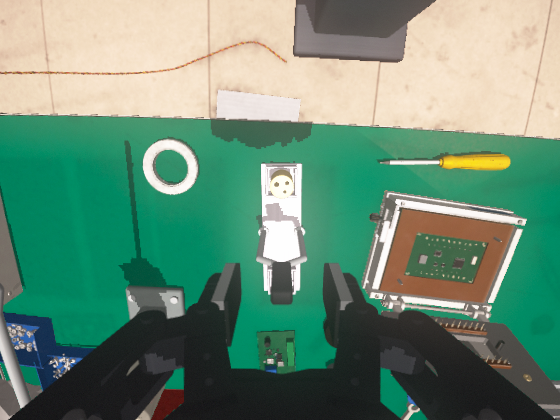

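The plug stands upright in the pocket at (281,183) and the rest is undisturbed. Next I'll locate the block, record the unloaded wrist force, grip and lift slightly.

```bash
python3 - <<'E'
from h import *
from plant import robot
f=pickle.load(open("pics/w5.pkl","rb")); C=cloud(f)
def blob(u0,u1,v0,v1,z,t=.004):
    p=C[v0:v1,u0:u1].reshape(-1,3); m=abs(p[:,2]-z)<t; q=p[m]; return m.sum(),q.mean(0).round(4),((q.min(0)+q.max(0))/2).round(4),(q.max(0)-q.min(0)).round(4)
print("plug",blob(262,302,165,200,.049)); print("block",blob(262,302,250,310,.18,.006))
def F(n=12):
    a=[]
    for _ in range(n): robot.sleep(.02); a.append(robot.sense()["wrist_force"])
    return np.mean(a,0).round(3),np.std(a,0).round(3)
yaw=np.pi/2+.044
b=blob(262,302,250,310,.18,.006)[2]
x,y=.535,-.202
robot.move_straight([x,y,.29],vel=.15,attitude=[np.pi,0,yaw])
robot.sleep(.3); print("F empty hi",F(),robot.sense()["tcp_pos"])
f=robot.grab_frame("wrist"); pickle.dump(f,open("pics/w6.pkl","wb")); cv2.imwrite("pics/w6.png",f["image"][:,:,::-1])
C=cloud(f)
m=(abs(C[...,2]-.18)<.006)&(abs(C[...,0]-.535)<.03)&(abs(C[...,1]+.202)<.03); q=C[m]
print(m.sum(),q.mean(0),q.min(0),q.max(0)); print(robot.sense()["t"])
E
```

```text
plug (np.int64(432), array([ 0.4597, -0.2052,  0.0491]), array([ 0.4601, -0.2049,  0.0485]), array([0.0299, 0.0287, 0.007 ]))
block (np.int64(352), array([ 0.5327, -0.2023,  0.1793]), array([ 0.5341, -0.2023,  0.1781]), array([0.0151, 0.0204, 0.008 ]))
F empty hi (array([-0.144,  0.051, -0.107]), array([0.411, 0.513, 0.605])) [ 0.53487164 -0.20200889  0.29013109]
454 [ 0.53387306 -0.20228966  0.17946341] [ 0.52650396 -0.21215931  0.17402048] [ 0.54311916 -0.1923685   0.1816714 ]
15.1667
```

View pics/w6.png

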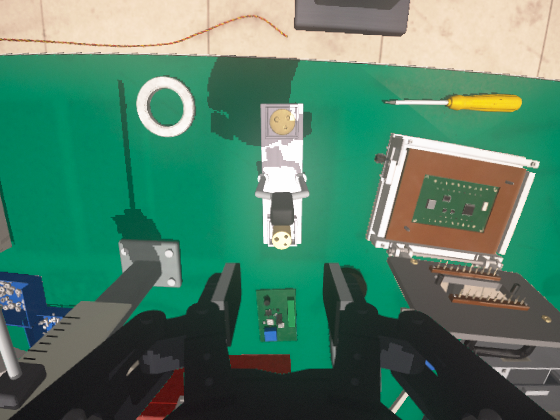

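The block top's centre is (0.5346,-0.2022), in agreement with the pocket-derived value. Gripping and lifting.

```bash
python3 - <<'E'
from h import *
from plant import robot
def F(n=15):
    a=[]
    for _ in range(n): robot.sleep(.03); a.append(robot.sense()["wrist_force"])
    return np.mean(a,0).round(3)
x,y=.5345,-.2022
robot.move_straight([x,y,.22],vel=.15)
robot.move_straight([x,y,.154],vel=.1)
robot.sleep(.1); print("F empty",F(),robot.sense()["tcp_pos"])
robot.grip(0,60); s=robot.sense(); print(s["opening"],s["tcp_pos"],s["t"])
robot.move_straight([x,y,.164],vel=.02)
robot.sleep(.2); print("F loaded",F(),robot.sense()["tcp_pos"],robot.sense()["torque"],robot.sense()["opening"])
f=robot.grab_frame("side"); pickle.dump(f,open("pics/s7.pkl","wb")); crop(f["image"],230,150,370,270,5,"pics/s7.png"); print(robot.sense()["t"])
E
```

```text
F empty [ 0.016  0.307 -0.232] [ 0.53448729 -0.20220105  0.15403656]
0.22417071690161378 [ 0.53464065 -0.20207456  0.15409825] 17.5167
F loaded [-0.006 -0.123 -2.646] [ 0.5344955  -0.20222233  0.16400472] [-0.02807943 -0.0015992  -0.00653908] 0.2266237980292911
18.9167
```

View pics/s7.png

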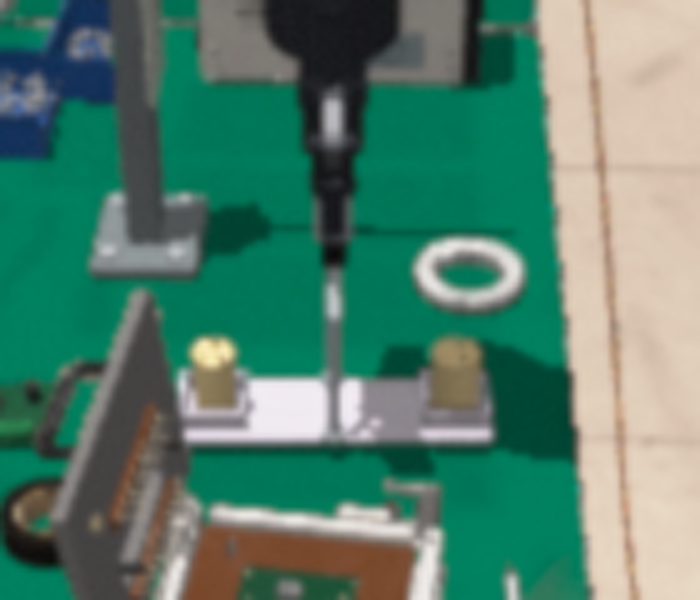

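The carrier is level in the grip with both plugs standing, and it weighs about 2.5 N, so I expect a travel of about 0.01 m. I'll lift it and carry it in front of the hook.

```bash
python3 - <<'E'
from h import *
from plant import robot
A=[np.pi,0,np.pi/2+.005]
x,y=.5345,-.2022
robot.move_straight([x,y,.334],vel=.12)
robot.move_straight([.43,-.26,.334],vel=.12,attitude=A)
robot.move_straight([.425,-.396,.334],vel=.12)
robot.sleep(.4)
s=robot.sense(); print(s["tcp_pos"],s["wrist_force"],s["opening"],s["t"])
for n in ("top","side","wrist"):
    f=robot.grab_frame(n); pickle.dump(f,open(f"pics/{n}8.pkl","wb"))
    if n=="top": crop(f["image"],330,130,470,270,4,"pics/top8.png")
    elif n=="side": crop(f["image"],220,100,360,220,5,"pics/side8.png")
    else: cv2.imwrite("pics/wrist8.png",f["image"][:,:,::-1])
E
```

```text
[ 0.42507907 -0.39579503  0.33406294] [ 0.20352405  0.27990604 -2.37901597] 0.22449785692658997 23.3083
```

View pics/top8.png

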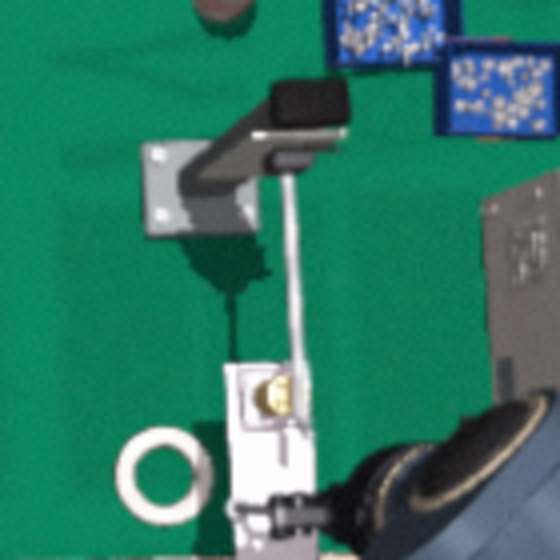

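View pics/side8.png

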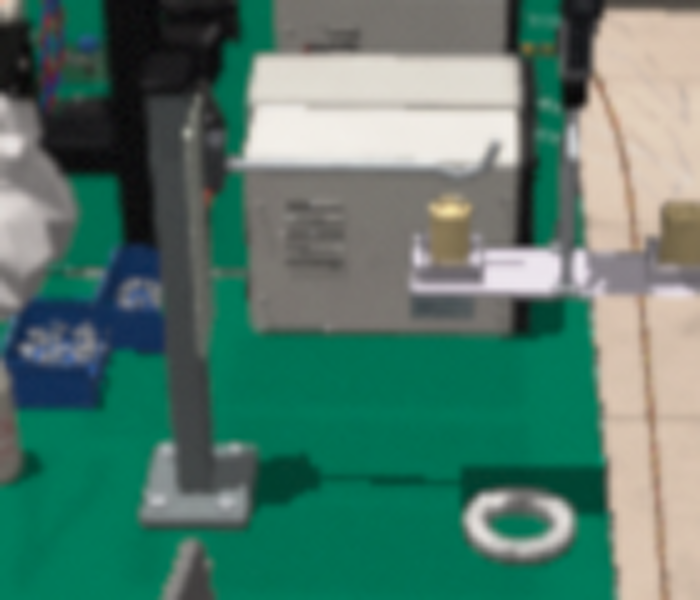

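View pics/wrist8.png

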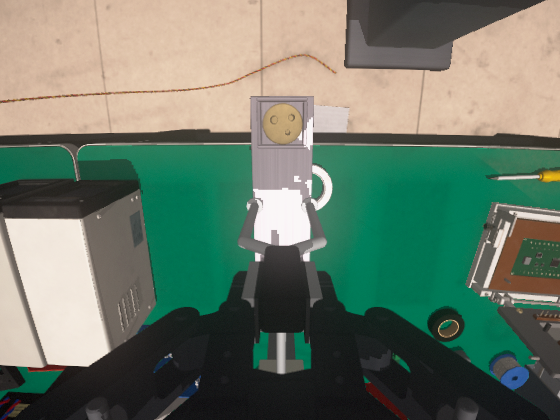

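The wrist view shows the hook bar at (283,350), centred under the block, and the side view shows the hook seat at about (311,134) and its tip at (319,128). I'll compute the seat and the bail clearance.

```bash
python3 - <<'E'
from h import *
f=pickle.load(open("pics/side8.pkl","rb"))
def ony(uv,y):
    c,d=ray(f,uv); return c+d*(y-c[1])/d[1]
S=lambda u,v:(220-.5+(u+.5)/5,100-.5+(v+.5)/5)
for n,p in {"seat":(458,170),"tip":(497,143),"bar@slide":(230,163)}.items(): print(n,ony(S(*p),-.396).round(4))
w=pickle.load(open("pics/wrist8.pkl","rb")); C=cloud(w)
for v in (335,345,355,365): 
    print(onplane(w,(283,v),.262).round(4), C[v,283].round(4))
q=C[100:150,255:312].reshape(-1,3); m=abs(q[:,2]-(.18+.049))<.005; print("plug top",q[m].mean(0))
E
```

```text
seat [ 0.4949 -0.396   0.2544]
tip [ 0.471  -0.396   0.2731]
bar@slide [ 0.6394 -0.396   0.2572]
[ 0.513  -0.3945  0.262 ] [ 0.5146 -0.3945  0.26  ]
[ 0.523  -0.3944  0.262 ] [ 0.5248 -0.3944  0.26  ]
[ 0.5333 -0.3944  0.262 ] [ 0.5355 -0.3943  0.2597]
[ 0.544  -0.3943  0.262 ] [ 0.5461 -0.3943  0.2599]
plug top [ 0.35040048 -0.39607065  0.22903821]
```

Seat ≈ (0.494,-0.395,0.254). The bail peak is now at z≈0.292, against a tip top of ≈0.276, so I'll thread it on and lower in small steps while logging force.

```bash
python3 - <<'E'
from h import *
from plant import robot
def F(n=12):
    a=[]
    for _ in range(n): robot.sleep(.025); a.append(robot.sense()["wrist_force"])
    return np.mean(a,0).round(3)
x,y=.4935,-.395
robot.move_straight([x,y,.334],vel=.06)
robot.sleep(.3); print("threaded",F(20),robot.sense()["tcp_pos"])
robot.move_straight([x,y,.304],vel=.03)
robot.sleep(.1); print("304",F(20))
for z in np.arange(.301,.2919,-.0015):
    robot.move_straight([x,y,z],vel=.012); robot.sleep(.1); print(round(z,4),F(10),robot.sense()["tcp_pos"][2].round(4))
print(robot.sense()["t"])
f=robot.grab_frame("side"); crop(f["image"],220,100,360,220,5,"pics/side9.png")
E
```

```text
threaded [-0.063  0.169 -2.688] [ 0.4935314  -0.39499315  0.33399441]
304 [-0.144 -0.035 -2.895]
0.301 [ 0.057  0.012 -3.068] 0.301
0.2995 [ 0.069 -0.463 -1.189] 0.2998
0.298 [ 0.877 -1.092 -0.794] 0.2981
0.2965 [ 1.311 -1.656 -0.553] 0.2965
0.295 [ 1.23  -1.783 -0.696] 0.2951
0.2935 [ 1.211 -1.976 -0.349] 0.2935
0.292 [ 1.493 -2.229 -0.39 ] 0.292
31.8
```

View pics/side9.png

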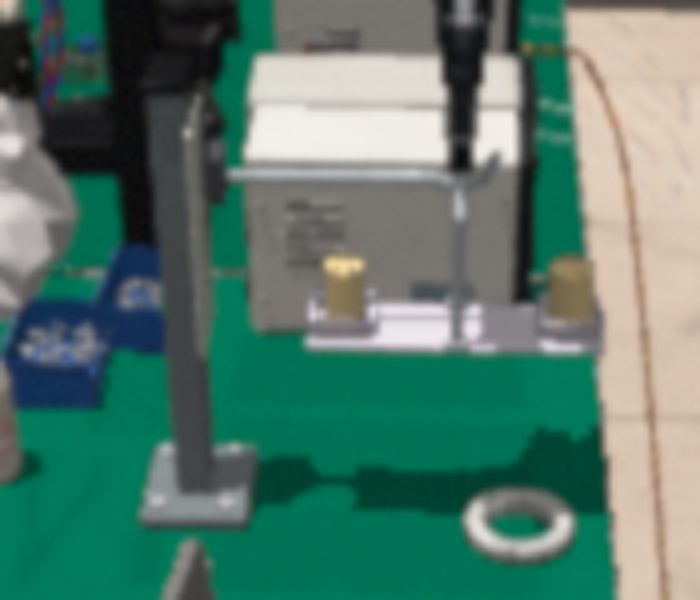

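Contact began at 0.2995. Sideways forces have built up (+x, -y on the tool), so the peak sits slightly off the bar. I'll ease up a little and shift the way the force points.

```bash
python3 - <<'E'
from h import *
from plant import robot
def F(n=10):
    a=[]
    for _ in range(n): robot.sleep(.025); a.append(robot.sense()["wrist_force"])
    return np.mean(a,0).round(3)
x,y,z=.4935,-.395,.297
robot.move_straight([x,y,z],vel=.012); robot.sleep(.1); print(F())
for k in range(6):
    f=F(8)
    dx=.001 if f[0]>.5 else (-.001 if f[0]<-.5 else 0)
    dy=-.001 if f[1]<-.5 else (.001 if f[1]>.5 else 0)
    print(np.round([x,y,z],4),f)
    if dx==0 and dy==0: break
    x+=dx;y+=dy
    robot.move_straight([x,y,z],vel=.01); robot.sleep(.05)
print(F(),robot.sense()["torque"],robot.sense()["opening"],robot.sense()["t"])
for n in ("wrist","top"):
    f=robot.grab_frame(n); pickle.dump(f,open(f"pics/{n}10.pkl","wb"))
    if n=="wrist": crop(f["image"],180,180,380,380,3,"pics/w10.png")
    else: crop(f["image"],330,130,470,270,4,"pics/top10.png")
E
```

```text
[ 1.496 -2.27  -0.778]
[ 0.4935 -0.395   0.297 ] [ 1.722 -2.211 -0.38 ]
[ 0.4945 -0.396   0.297 ] [-0.317 -0.667 -0.796]
[ 0.4945 -0.397   0.297 ] [-0.179  1.157 -0.953]
[ 0.4945 -0.396   0.297 ] [ 0.147 -0.45  -0.503]
[ 0.28  -0.495 -0.628] [-0.17265795 -0.08479737  0.01378552] 0.22693989762074868 34.7583
```

View pics/w10.png

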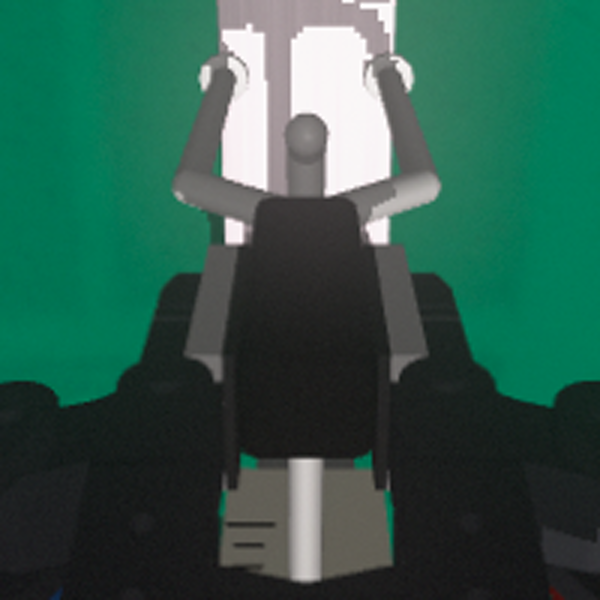

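View pics/top10.png

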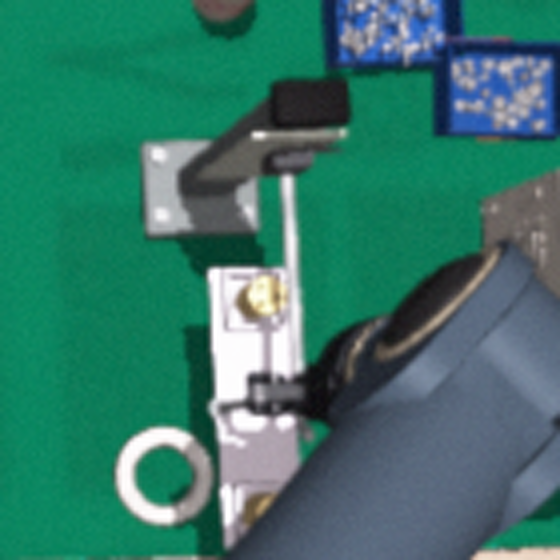

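The bar tip at crop (306,137) is now centred under the block, and the sideways force has nearly gone. I'll continue lowering in small steps and find where the tool's vertical force reaches its empty value (≈ -0.15 N).

```bash
python3 - <<'E'
from h import *
from plant import robot
def F(n=25):
    a=[]
    for _ in range(n): robot.sleep(.02); a.append(robot.sense()["wrist_force"])
    return np.mean(a,0).round(3)
x,y=.4945,-.3963
Z=[];f=[]
for z in (.2975,.294,.291,.288,.285):
    robot.move_straight([x,y,z],vel=.012); robot.sleep(.1); v=F(); Z.append(z); f.append(v[2]); print(z,v)
print(np.polyfit(Z,f,1)); print(robot.sense()["t"],robot.sense()["tcp_pos"])
s=robot.grab_frame("side"); pickle.dump(s,open("pics/side11.pkl","wb"));crop(s["image"],220,100,360,220,5,"pics/side11.png")
E
```

```text
0.2975 [ 0.513 -0.741 -0.622]
0.294 [ 0.629 -0.921 -0.572]
0.291 [ 0.721 -0.851 -0.455]
0.288 [ 0.645 -0.87  -0.291]
0.285 [ 0.733 -0.729 -0.197]
[-36.28170478  10.13420426]
39.3333 [ 0.49450562 -0.39630855  0.28503706]
```

View pics/side11.png

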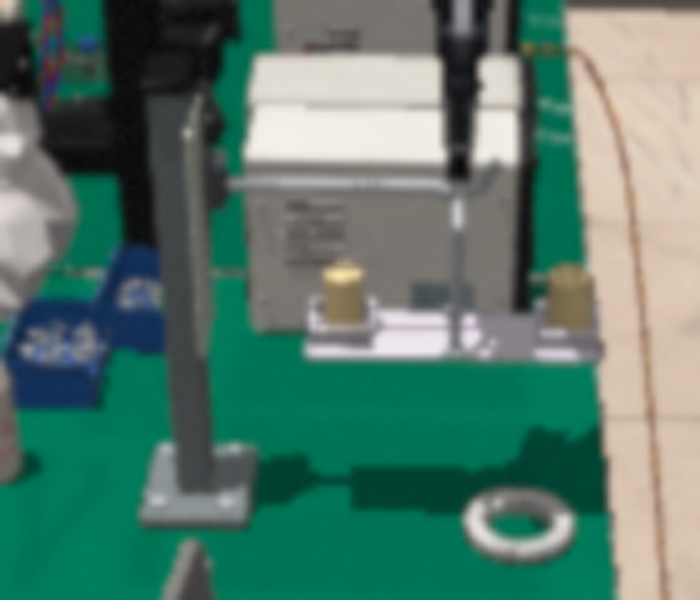

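The force is now -0.20 N at z=0.285, against about -0.17 N empty, and the hook has travelled about 12 mm. With W ≈ 2.6 N that is what I predicted. I'll relieve the remaining side force, check the balance once more and release gently.

```bash
python3 - <<'E'
from h import *
from plant import robot
def F(n=25):
    a=[]
    for _ in range(n): robot.sleep(.02); a.append(robot.sense()["wrist_force"])
    return np.mean(a,0).round(3)
x,y,z=.4949,-.3968,.2845
robot.move_straight([x,y,z],vel=.01); robot.sleep(.1); v=F(40); print(v)
if abs(v[0])>.5 or abs(v[1])>.5:
    x+=np.clip(v[0]*.0005,-.0007,.0007); y+=np.clip(v[1]*.0005,-.0007,.0007)
    robot.move_straight([x,y,z],vel=.01); robot.sleep(.1); v=F(40); print(x,y,v)
# lower grip strength first, then open gently
robot.grip(0,20); print(F(10),robot.sense()["opening"],robot.sense()["t"])
E
```

```text
[-0.907  1.276 -0.029]
0.4944465 -0.39616199999999996 [ 0.252  0.011 -0.184]
[ 0.939 -0.532 -0.017] 0.22127890474303336 41.8
```

```bash
python3 - <<'E'
from h import *
from plant import robot
o=robot.sense()["opening"]
for k in (.02,.04,.07,.12,.2,.3):
    robot.grip(o+k); s=robot.sense(); print(round(o+k,3),s["opening"].round(3),s["wrist_force"].round(2),s["t"].round(2))
robot.sleep(.5)
for n in ("side","wrist"):
    f=robot.grab_frame(n); pickle.dump(f,open(f"pics/{n}12.pkl","wb"))
    if n=="wrist": cv2.imwrite("pics/w12.png",f["image"][:,:,::-1])
    else: crop(f["image"],220,100,360,220,5,"pics/side12.png")
E
```

```text
Traceback (most recent call last):
AttributeError: 'float' object has no attribute 'round'
```

The script stopped on a print formatting error after the first step, which opened the jaws by +0.02. I'll check the state and carry on.

```bash
python3 - <<'E'
from h import *
from plant import robot
o=.2213
for k in (.03,.05,.08,.13,.2,.3):
    robot.grip(o+k); s=robot.sense(); print(round(o+k,3),round(float(s["opening"]),3),np.round(s["wrist_force"],2),round(float(s["t"]),2))
robot.sleep(.5)
for n in ("side","wrist"):
    f=robot.grab_frame(n); pickle.dump(f,open(f"pics/{n}12.pkl","wb"))
    if n=="wrist": cv2.imwrite("pics/w12.png",f["image"][:,:,::-1])
    else: crop(f["image"],220,100,360,220,5,"pics/side12.png")
E
```

```text
0.251 0.248 [-0.18  0.2  -0.24] 42.23
0.271 0.271 [-0.67  0.25 -0.23] 42.45
0.301 0.297 [-0.36  0.44 -0.67] 42.67
0.351 0.35 [-0.69 -0.72 -0.11] 42.89
0.421 0.42 [-0.07  0.29 -0.51] 43.12
0.521 0.525 [0.16 0.25 0.05] 43.38
```

View pics/side12.png

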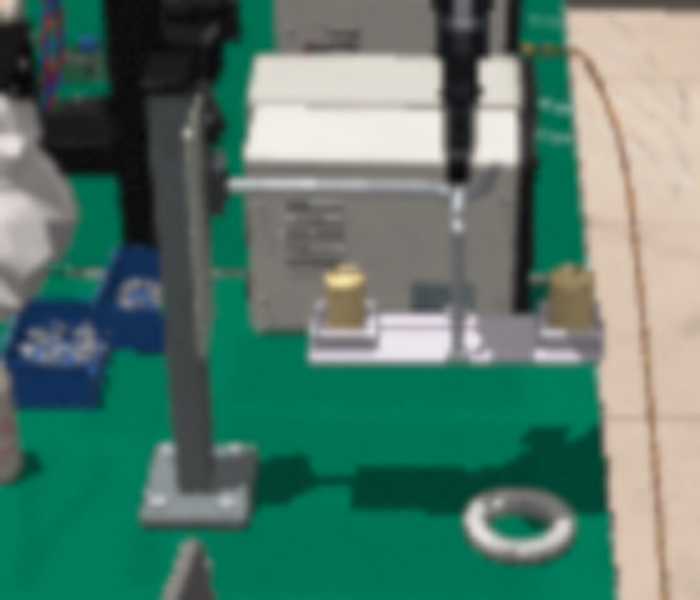

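View pics/w12.png

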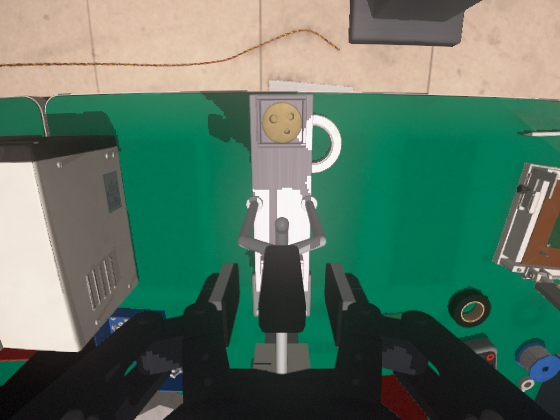

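The jaws are clear on both sides of the block, and the carrier hangs level with both plugs in it. I'll retreat straight up.

```bash
python3 - <<'E'
from h import *
from plant import robot
x,y=.4944,-.3962
robot.move_straight([x,y,.40],vel=.08)
robot.goto([.45,-.25,.42],[np.pi,0,np.pi/2])
robot.sleep(1.0)
for i in range(2):
    f=robot.grab_frame("side"); pickle.dump(f,open(f"pics/side13{i}.pkl","wb")); crop(f["image"],220,100,360,220,5,f"pics/side13{i}.png"); robot.sleep(.35)
a=pickle.load(open("pics/side130.pkl","rb"))["image"].astype(int);print("frame diff",abs(a-f["image"])[100:200,220:360].mean(),abs(a-f["image"])[100:200,220:360].max())
f=robot.grab_frame("top"); crop(f["image"],330,130,470,270,4,"pics/top13.png")
print(robot.sense()["t"])
E
```

```text
frame diff 0.6206428571428572 9
48.0833
```

View pics/side131.png

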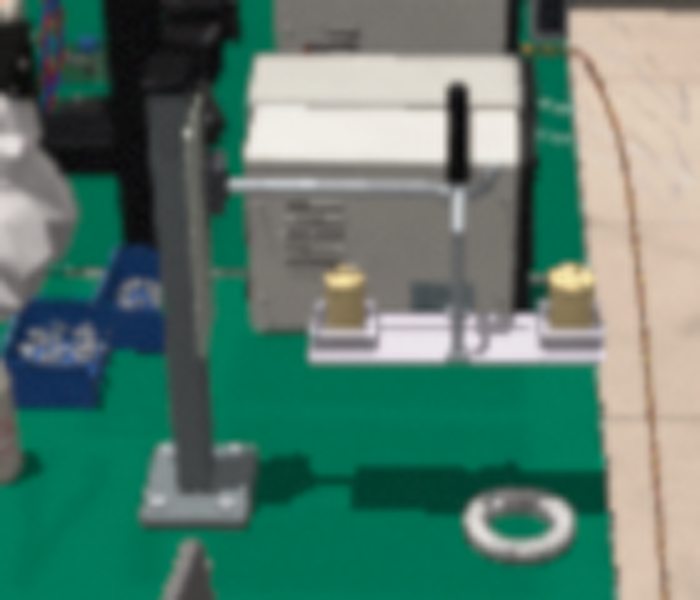

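View pics/top13.png

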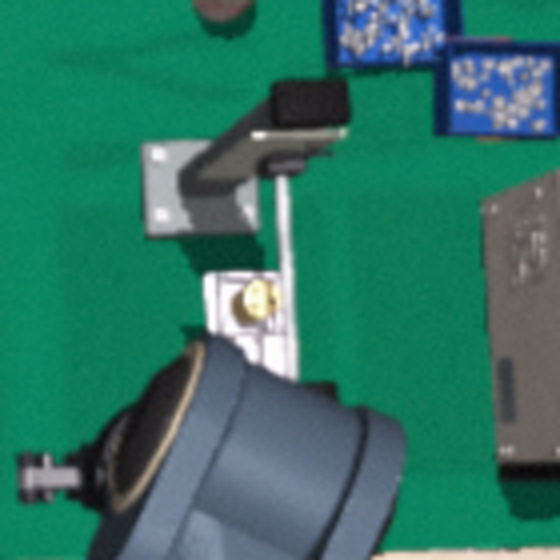

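The carrier hangs level and still on the hook: the plugs are at (345,298) and (571,296), and two frames about 0.4 s apart differ only by noise. The robot is clear, so I'm handing the job in.

```bash
python3 -c "
from plant import robot
print(robot.close_job())"
```

```text
the job is handed in; nothing more can be done
None
```

The carrier is hanging on the spring scale's hook by its bail, level and still, with the thick plug in its front pocket and the other plug in the rear one. I handed the job in shortly after t = 48 s of the 72 s allowed; it reports no verdict.

- **Plug:** I set the thick plug down until it touched the pocket floor at the expected height. Its top then measured (0.460, -0.205, 0.049), within 1 mm of the pocket centre.
- **Hanging:** I threaded the bail over the hook tip and lowered it in steps of a few millimetres. I opened the jaws slowly once the vertical force on the tool (-0.18 N) matched its empty reading (about -0.17 N). The loaded carrier weighs about 2.6 N, and the hook settled about 12 mm down.
- **Last checks:** both plugs were upright, the carrier was clear of the worktop, two side views about 0.4 s apart differed only by image noise, and the arm was clear.

**What disagreed or went wrong:**
- **Pocket position:** the top camera's estimate differed by about 3 mm from the wrist camera's; I used the wrist's.
- **First contact on the hook:** it was about 1 mm off-centre and built up about 2 N of side force, which I corrected before going on.
- **Release script:** it stopped on a print error after its first small opening step; I resumed it with no visible effect.
- **Not measured:** I never measured hook speed directly, and I checked the bystanders only by eye in the views.

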